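Push the waste block through the hopper flap

ROBOT

A 7-joint arm with a two-finger parallel gripper is mounted at the origin on the work surface. World frame = base frame: x ahead of the robot, y to its left, z up, the work surface at z = 0. Lengths are in m, angles in degrees, forces in N, time in s.
With the tool pointing down it reaches from about 0.4 to 0.85 m from the base axis. Payload 4.4 kg.
Tool frame: the origin (TCP) lies midway between the tips of the shut fingers; the grasp point (between the pads) lies 19 mm behind it; z points along the fingers, y is the line along which they close (so a half turn about z gives the same grasp; the last joint's range is limited). The gripper opens to 94 mm and grips with 3 to 60 N. Pads are 16 mm wide; open, the fingers measure 119 mm over their backs; the gripper's body (75 mm by 177 mm) begins 78 mm behind the grasp point.
Start: joints at [-75.963, 36.005, 2.206, 86.941, -1.547, 57.084, -1.146], TCP at [0.199, 0.619, 0.184] pointing down, gripper open.
Joint ranges: [-175.42, 175.42], [-21.48, 121.26], [-71.46, 75.88], [10.55, 141.38], [-63.04, 243.04], [13.31, 113.54], [-168.57, 168.57]. Speed limits (degrees/s): [147.25, 147.25, 180, 180, 180, 180, 180].

INTERFACE

Orientations are given as [roll, pitch, yaw] about the fixed x, y, z axes, in that order (R = Rz(yaw) Ry(pitch) Rx(roll)).
In Python, from cell import manip gives the robot as it stands.
- The arm moves only by the shell command python3 -m creep 'ROWS'. ROWS is JSON, a list of rows, each an object of numbers: "gripper": the opening in per cent of the stroke, from 0 (shut) to 100 (fully open); "x", "y", "z": the shift along the tool's x, y, z in cm; "wx", "wy", "wz": the turn, a rotation vector about the tool's x, y, z in degrees. A call has 1 to 8 rows; each row shifts and turns the commanded pose from where the row before left it, along the tool's axes as they then stand; what a row does not reach is not made up. A row lasts 1/10 s, in which the tool goes at most 50 mm and 8.59 degrees, less where a joint would pass 70% of its speed; a pose out of reach is approached as far as the arm can. A call is refused whole if a number of a shift passes 5 or a number of a turn 8.59, either way. A call with a gripper value outside its range is refused whole. The fingers move at their own pace and stop on an object; the grip force is fixed at half the most. Time passes only in rows, so rows that do not move let the fingers close. It gives the time, the measured TCP pose, the force, the opening and the grip force at its end, in the units of the state.
- manip.read_state(): the state, without advancing time (a new reading comes with each control period).
- manip.capture(name): name is "scene" or "top" or "wrist"; returns a dict with "img" (384x512x3 uint8, red, green, blue), "fx", "fy", "cx", "cy" (pixels), "cam_to_world" (4x4, takes a point from camera to world coordinates). Camera axes: x right, y up, looking along -z (the intrinsics and any distortion apply to the point x, -y, -z); pixel columns grow to the right and rows downward; lengths in m; the calibration is good to about 2 mm. A picture is of the moment at which its call begins. There is no depth.
- manip.finish_job(): hands the job in; it is judged then, once.
The state is a dict: "time_s": time; "joints": joint angles; "qd": joint speeds; "tau": joint torques, N m; "position": TCP position; "ee_rot": TCP orientation; "force": force on the tool from outside, world axes, zero at the start; "moment": the same for the moment, N m; "gripper_width": opening from 0.0 (shut) to 1.0 (fully open); "grasp_force": force on a finger pad.
Only numpy, scipy, OpenCV 4.12 (cv2) and the standard library are available. Lean on these libraries where they do the work, as an engineer would, in place of code of your own. Each camera call takes 0.05 s, during which the arm holds its last target. There are 200 camera calls.

TASK

On the deck of the offcut hopper lie a rectangular waste block and a round carved rosette. Only pushing with the fingers, and never lifting the block, slide the block across the deck until it is in front of the mouth, then push it in through the hanging flap so that it drops into the bin, and draw the fingers back so that the flap swings fully shut. Leave the rosette and everything else on the bench where they are.

Things in the scene. Friction and masses are not known exactly. Their poses are not given: they have to be found in the camera images.
- hopper: The offcut hopper, a fixed wooden fixture on the bench, its place and yaw varying. Origin on the bench (z = 0) under the middle of the mouth; x points into the mouth (roughly away from the robot), y left, z up. Deck: flat top at z = 120 mm, x -190 to -15 mm, y -150 to 150 mm, no rim. An upright face board 12 mm thick stands across the deck's far side at x -6 to 6 mm, its top at z = 176 mm.
- mouth (a point): Middle of the mouth's lower edge, level with the deck top (z = 120 mm), in the mid plane of the face board (hopper x = 0); axes as the hopper's. The mouth is a cut-out in the face board, 96 mm wide (y -48 to 48) and 46 mm high above the deck.
- sill (a point): Middle of the sill, the deck's far edge in front of the mouth (hopper x = -15 mm, z = 120 mm), beyond which things drop into the bin.
- bin_floor (a point): Middle of the floor of the open-topped bin behind the mouth, z = 6 mm. Inside, in hopper axes: x -15 to 146 mm, y -80 to 80 mm; side walls to z = 176 mm, far wall to z = 150 mm.
- flap (a joint): Angle of the aluminium flap (88 mm wide, 45 tall, 5 thick, 50 g) hanging 9 mm behind the mouth's plane from a level hinge 48 mm above the deck. 0 = hanging shut; grows as it is pushed inwards, away from the robot, to 1.5 rad at most. A light push by the block opens it; it falls shut by its own weight once nothing is under it.
- offcut: The waste block: plain rectangular pale wood, 70 mm (its x) by 46 (y) by 34 high (z), about 60 g, loose on the deck to the left or right of the mouth, long side within about 0.25 rad of the hopper's x. Origin: middle of its underside. It tips into the bin by itself once its middle is past the sill (rear end then still 50 mm in front of the mouth's plane).
- flap_edge (a point): Middle of the flap's lower edge, 2 mm above the level of the deck when shut.
- offcut_center (a point): Centre of the waste block, 17 mm above its underside.
- rosette: Round carved rosette of the same pale wood, 58 mm in diameter, 24 mm high, lying loose on the deck on the other side of the mouth. Origin in the middle of its underside. To be left alone.
- paper_roll: Bystander: upright roll of paper, 100 mm in diameter, 200 mm tall, loose on the bench. Origin in the middle of its underside.
- glue: Bystander: yellow glue bottle, 60 mm in diameter, 170 mm tall, loose on the bench. Origin in the middle of its underside.
- varnish: Bystander: amber jar, 70 mm in diameter, 90 mm tall, loose on the bench. Origin in the middle of its underside.
- mallet: Bystander: wooden mallet 260 mm long lying on the bench along its x.
- chisel: Bystander: chisel 220 mm long lying on the bench along its x.
- brush: Bystander: brush 190 mm long lying on the bench along its x.
- strip: Bystander: wooden strip, 200 by 28 by 18 mm, lying on the bench along its x.
Not all that is in view belongs to the job. What is shaped like the offcut but blue, pink or yellow is not meant.

How it is judged (in metres and radians):
On the way, in this order (a step that is already met when the one before it is completed fails the run):
1. the block lies on the deck in front of the mouth, flap still shut (y of offcut_center in the frame of hopper between -0.03 and 0.03 m and x of offcut_center in the frame of hopper below -0.025 m and height (world z) of offcut_center above 0.13 m and value of joint flap below 0.15 rad), for 0.1 s.
2. the block pushes the flap open (value of joint flap above 0.3 rad and contact force between offcut and flap above 0.001 N and x of offcut_center in the frame of hopper above -0.035 m).
3. the block is in the bin and the flap has swung shut (x of offcut_center in the frame of hopper above -0.015 m and height (world z) of offcut_center below 0.08 m and value of joint flap below 0.06 rad), for 0.2 s.
At the end, for the whole second after the job is handed in: The waste block lies at rest inside the bin (its centre within the bin's walls and lower than 80 mm above the bench), the flap hangs shut (under 0.06 rad), and the rosette is within 20 mm of where it was (all of step 3 and x of offcut_center in the frame of hopper below 0.146 m and y of offcut_center in the frame of hopper between -0.08 and 0.08 m and linear speed of offcut below 0.02 m/s and distance of rosette from where it was at the start of the episode below 0.02 m); the robot touches nothing.
It fails at once if the block is lifted more than 15 mm off the deck (height (world z) of offcut_center above 0.152 m).
It fails at once if the rosette is moved by more than 20 mm (distance of rosette from where it was at the start of the episode above 0.02 m).
It fails at once if another thing on the bench is moved by more than 30 mm (distance of any of paper_roll, glue, varnish, mallet, chisel, brush, strip from where it was at the start of the episode above 0.03 m).
It also fails if it takes over 48 s, if anything falls off the work surface, if the arm or the gripper's body presses on something with over 40 N, if the wrist force passes 120 N, or if a joint passes its speed limit or range.

## Working session

There is one attempt and no reset: what is moved stays moved. The work goes in short steps, Python scripts to look and compute and a shell command to move; the robot and the scene stay as the last step left them, time stands still between calls to the robot, and variables do not carry over. Pictures are saved under pics/ and viewed, at most 10 in all, crops included, and the job is handed in when it is done.

```bash
mkdir -p pics; python3 - <<'E'
from cell import manip
import cv2,json,numpy as np
for n in("scene","top"):
    c=manip.capture(n); cv2.imwrite(f"pics/{n}0.png",c["img"][:,:,::-1])
    print(n,{k:(np.round(v,4).tolist()) for k,v in c.items() if k!="img"})
print(manip.read_state())
E
```

```text
scene {'fx': 465.9203, 'fy': 465.9203, 'cx': 250.3007, 'cy': 189.8001, 'cam_to_world': [[0.8439, -0.3504, 0.4063, 1.1324], [0.536, 0.5178, -0.6667, -0.994], [0.0232, 0.7804, 0.6248, 1.0947], [0.0, 0.0, 0.0, 1.0]]}
top {'fx': 483.5212, 'fy': 483.5212, 'cx': 265.22, 'cy': 190.7182, 'cam_to_world': [[0.0014, 0.9979, -0.0645, 0.3814], [-1.0, 0.0008, -0.0097, 0.0227], [-0.0097, 0.0646, 0.9979, 1.7402], [0.0, 0.0, 0.0, 1.0]]}
{'time_s': 0.1, 'joints': array([-75.96264743,  36.05412721,   2.20453546,  86.98943212,
        -1.54619187,  57.08258588,  -1.14714136]), 'qd': array([ 0.01012771, -0.09998157,  0.04964878, -0.03087445,  0.06325711,
       -0.05024572, -0.10808283]), 'tau': array([ 3.24412089e-03, -5.50789511e+01,  1.14761095e+00, -1.87117517e+01,
       -5.21110289e-02,  1.91528653e-02,  4.46939987e-05]), 'position': array([0.19858535, 0.61826638, 0.18344558]), 'ee_rot': array([-1.79903617e+02,  2.70309964e-03,  1.62190348e+02]), 'force': array([0.42603294, 0.06575606, 0.89733297]), 'moment': array([ 0.06422811, -0.02356001, -0.00773552]), 'grasp_force': 0.0, 'gripper_width': 0.9988158639796882}
```

View pics/scene0.png

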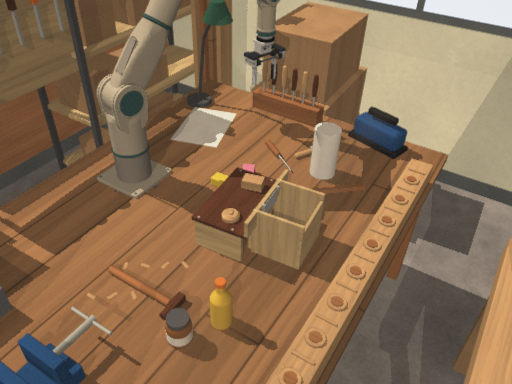

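View pics/top0.png

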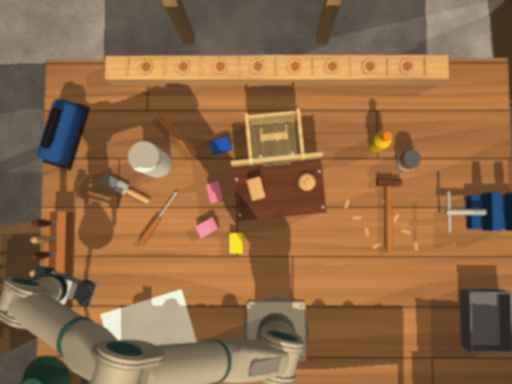

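The scene view shows the hopper in the middle, with the bin away from the robot. In the top view the deck spans about (235,160)-(326,218). The pale block is at (256,188) and the rosette at (307,182). The other block-shaped things are blue (221,146), pink (214,191) and (207,228), and yellow (236,243). Only the pale block on the deck fits the description, so I'll confirm it in a crop.

```bash
python3 - <<'E'
import cv2
i=cv2.imread("pics/top0.png")[100:225,225:335]
cv2.imwrite("pics/crop0.png",cv2.resize(i,None,fx=4.8,fy=4.8,interpolation=cv2.INTER_CUBIC))
E
```

```text
(no output)
```

View pics/crop0.png

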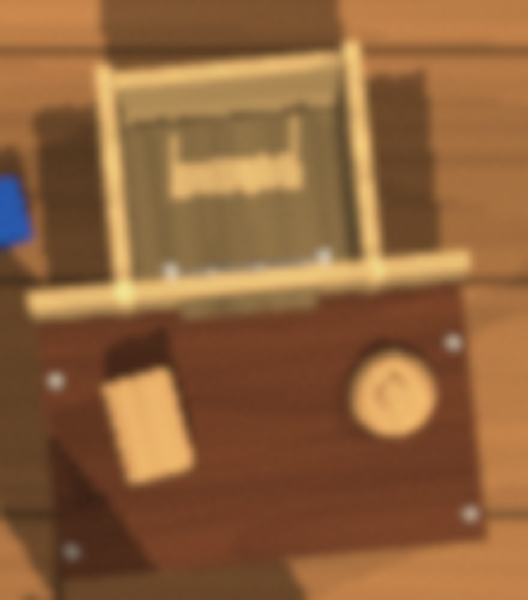

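The crop shows the pale rectangular block, with top corners at (103,385), (166,367), (194,464) and (132,486). The rosette's top is at (393,393), the near deck corners at (62,578) and (487,538), and the face board's rear top edge runs (28,293)-(470,252).

```bash
cat > h.py <<'E'
import numpy as np
from cell import manip
def ray(c,u,v,z):
    T=c["cam_to_world"]; d=T[:3,:3]@np.array([(u-c["cx"])/c["fx"],-(v-c["cy"])/c["fy"],-1]); o=T[:3,3]
    return (o+d*(z-o[2])/d[2])[:2]
E
python3 - <<'E'
from h import *
c=manip.capture("top")
P=lambda u,v,z: ray(c,225+(u+.5)/4.8-.5,100+(v+.5)/4.8-.5,z)
a,b=P(62,578,.12),P(487,538,.12); e,f=P(28,293,.176),P(470,252,.176)
print("deck",a,b,np.linalg.norm(a-b),"face",e,f,np.linalg.norm(e-f))
yw=[np.arctan2(-(p-q)[0],(p-q)[1]) for p,q in((a,b),(e,f))]; print("yaw",np.degrees(yw))
y=np.mean(yw); X=np.array([np.cos(y),np.sin(y)]);Y=np.array([-X[1],X[0]])
o1=(a+b)/2+.19*X; o2=(e+f)/2-.006*X; print("orig",o1,o2); o=(o1+o2)/2
H=lambda p:np.round([(p-o)@X,(p-o)@Y],4)
q=[P(u,v,.154) for u,v in((103,385),(166,367),(194,464),(132,486))]
print("block",H(np.mean(q,0)),[H(k) for k in q],[np.linalg.norm(q[i]-q[i-1]) for i in range(4)])
print("ros",H(P(393,393,.144)), "origin",o,np.degrees(y))
E
```

```text
deck [0.38786948 0.13105993] [ 0.41608852 -0.1651153 ] 0.2975165267725991 face [0.58067038 0.15138182] [ 0.60868997 -0.14841485] 0.3011031972630743
yaw [5.44261041 5.33946688]
orig [0.59113857 0.00082331] [0.58870671 0.00091977]
block [-0.0908  0.0778] [array([-0.0602,  0.1066]), array([-0.0519,  0.0624]), array([-0.1201,  0.0494]), array([-0.1311,  0.093 ])] [np.float64(0.07219747292601811), np.float64(0.04495988320213207), np.float64(0.06939067518350354), np.float64(0.04501128844506583)]
ros [-0.0835 -0.0917] origin [0.58992264 0.00087154] 5.391038640475384
```

```bash
python3 -m creep '[{"gripper":32,"z":-1,"wz":8.35},{"gripper":32,"z":-1,"wz":8.35},{"gripper":32,"z":-1,"wz":8.35},{"gripper":32,"z":-1,"wz":8.35},{"gripper":32,"z":-1,"wz":8.35},{"gripper":32,"z":-1,"wz":8.35},{"gripper":32,"z":-1,"wz":8.35},{"gripper":32,"z":-1,"wz":8.35}]'; python3 -m creep '[{"x":-4.3,"y":2},{"x":-4.3,"y":2},{"x":-4.3,"y":2},{"x":-4.3,"y":2},{"x":-4.3,"y":2},{"x":-4.3,"y":2},{"x":-4.3,"y":2},{"x":-4.3,"y":2}]'; python3 -m creep '[{"x":-4.3,"y":2},{"x":-4.3,"y":2},{"x":-4.3,"y":2},{"x":-4.3,"y":2},{"x":0},{"x":0}]'
cat >> h.py <<'E'
O=np.array([.58992,.00087]);t=np.radians(5.39);X=np.array([np.cos(t),np.sin(t)]);Y=np.array([-X[1],X[0]])
def H(p): return np.round([(p[:2]-O)@X,(p[:2]-O)@Y],4)
def st():
    s=manip.read_state(); print("t",s["time_s"],"hop",H(s["position"]),"z",s["position"][2],"rot",s["ee_rot"],"F",s["force"],"w",s["gripper_width"],"j",np.round(s["joints"]))
E
python3 -c "from h import *;st()"
```

```text
t 0.15 hop [-0.3316  0.6515] z 0.18360169035784418 rot [-1.79918257e+02 -1.09847149e-04  1.62192528e+02] F [-0.23687505 -0.15867958 -0.25123699] w 1.000815008962332 j [-76.  36.   2.  87.  -2.  57.  -1.]validation failed for argument at $[0]...
validation failed for argument at $[0]...
validation failed for argument at $[0]...
```

```bash
python3 -m creep '[{"gripper":32,"x":0,"y":0,"z":-1,"wx":0,"wy":0,"wz":8.35}]'; python3 -m creep --help | head -30
```

```text
time_s: 0.25
position: [0.1984, 0.6175, 0.1926]
ee_rot: [-179.8, 0.0, 153.7]
force: [0.4, -0.7, 0.8]
gripper_width: 0.946
grasp_force: 0.0invalid input: not JSON, or not a number
```

All keys are needed in every row.

```bash
python3 -m creep '[{"gripper":32,"x":0,"y":0,"z":-1,"wx":0,"wy":0,"wz":8.35},{"gripper":32,"x":0,"y":0,"z":-1,"wx":0,"wy":0,"wz":8.35},{"gripper":32,"x":0,"y":0,"z":-1,"wx":0,"wy":0,"wz":8.35},{"gripper":32,"x":0,"y":0,"z":-1,"wx":0,"wy":0,"wz":8.35},{"gripper":32,"x":0,"y":0,"z":-1,"wx":0,"wy":0,"wz":8.35},{"gripper":32,"x":0,"y":0,"z":-1,"wx":0,"wy":0,"wz":8.35},{"gripper":32,"x":0,"y":0,"z":-1,"wx":0,"wy":0,"wz":8.35}]'
python3 -m creep '[{"gripper":32,"x":-4.3,"y":2,"z":0,"wx":0,"wy":0,"wz":0},{"gripper":32,"x":-4.3,"y":2,"z":0,"wx":0,"wy":0,"wz":0},{"gripper":32,"x":-4.3,"y":2,"z":0,"wx":0,"wy":0,"wz":0},{"gripper":32,"x":-4.3,"y":2,"z":0,"wx":0,"wy":0,"wz":0},{"gripper":32,"x":-4.3,"y":2,"z":0,"wx":0,"wy":0,"wz":0},{"gripper":32,"x":-4.3,"y":2,"z":0,"wx":0,"wy":0,"wz":0},{"gripper":32,"x":-4.3,"y":2,"z":0,"wx":0,"wy":0,"wz":0},{"gripper":32,"x":-4.3,"y":2,"z":0,"wx":0,"wy":0,"wz":0}]'
python3 -m creep '[{"gripper":32,"x":-4.3,"y":2,"z":0,"wx":0,"wy":0,"wz":0},{"gripper":32,"x":-4.3,"y":2,"z":0,"wx":0,"wy":0,"wz":0},{"gripper":32,"x":-4.3,"y":2,"z":0,"wx":0,"wy":0,"wz":0},{"gripper":32,"x":0,"y":0,"z":0,"wx":0,"wy":0,"wz":0},{"gripper":32,"x":0,"y":0,"z":0,"wx":0,"wy":0,"wz":0}]'
python3 -c "from h import *;st()"
```

```text
time_s: 0.95
position: [0.1986, 0.6186, 0.2643]
ee_rot: [-180.0, 0.0, 95.1]
force: [0.3, 0.3, 0.3]
gripper_width: 0.355
grasp_force: 0.0
time_s: 1.75
position: [0.3909, 0.2897, 0.2643]
ee_rot: [-180.0, -0.0, 95.4]
force: [0.9, 0.9, 1.0]
gripper_width: 0.316
grasp_force: 0.0
time_s: 2.25
position: [0.4624, 0.1677, 0.2641]
ee_rot: [-180.0, -0.0, 95.2]
force: [0.2, 1.2, 0.1]
gripper_width: 0.32
grasp_force: 0.0
t 2.25 hop [-0.1113  0.1781] z 0.2641347814755082 rot [-1.79971053e+02 -1.03374792e-02  9.52159781e+01] F [0.23134807 1.24388428 0.11639086] w 0.31975689072371993 j [-44.  19.  28. 106. -11.  58.  -6.]
```

```bash
python3 -m creep '[{"gripper":32,"x":-3.8,"y":2.1,"z":0,"wx":0,"wy":0,"wz":0},{"gripper":32,"x":0,"y":0,"z":4,"wx":0,"wy":0,"wz":0},{"gripper":32,"x":0,"y":0,"z":4,"wx":0,"wy":0,"wz":0},{"gripper":32,"x":0,"y":0,"z":2,"wx":0,"wy":0,"wz":0},{"gripper":32,"x":0,"y":0,"z":0,"wx":0,"wy":0,"wz":0},{"gripper":32,"x":0,"y":0,"z":0,"wx":0,"wy":0,"wz":0}]'
python3 - <<'E'
from h import *
import cv2
st()
c=manip.capture("wrist"); cv2.imwrite("pics/w1.png",c["img"][:,:,::-1])
E
```

```text
time_s: 2.85
position: [0.4865, 0.1343, 0.1645]
ee_rot: [-180.0, -0.0, 95.5]
force: [0.1, 0.0, 0.2]
gripper_width: 0.316
grasp_force: 0.0
t 2.85 hop [-0.0904  0.1425] z 0.1645015116431744 rot [-1.79981630e+02 -2.16042436e-02  9.55260086e+01] F [0.13542766 0.0324912  0.23443367] w 0.315931114302422 j [-36.  28.  25. 112. -16.  44.   4.]
```

View pics/w1.png

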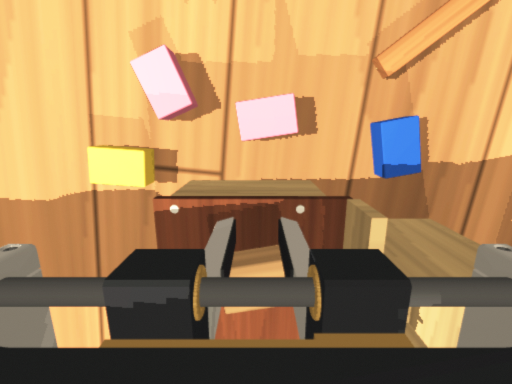

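The wrist view shows both fingertips (about row 222) over the deck on the block's +y side. The block's pale edge is at about row 248, so the way down is clear.

```bash
python3 -m creep '[{"gripper":32,"x":0,"y":0,"z":2,"wx":0,"wy":0,"wz":0},{"gripper":32,"x":0,"y":0,"z":1.1,"wx":0,"wy":0,"wz":0},{"gripper":32,"x":0,"y":0,"z":0,"wx":0,"wy":0,"wz":0},{"gripper":32,"x":-1,"y":0,"z":0,"wx":0,"wy":0,"wz":0},{"gripper":32,"x":-1,"y":0,"z":0,"wx":0,"wy":0,"wz":0},{"gripper":32,"x":-1,"y":0,"z":0,"wx":0,"wy":0,"wz":0},{"gripper":32,"x":-1,"y":0,"z":0,"wx":0,"wy":0,"wz":0},{"gripper":32,"x":-1,"y":0,"z":0,"wx":0,"wy":0,"wz":0}]'
python3 -m creep '[{"gripper":32,"x":-0.8,"y":0,"z":0,"wx":0,"wy":0,"wz":0},{"gripper":32,"x":-0.8,"y":0,"z":0,"wx":0,"wy":0,"wz":0},{"gripper":32,"x":-0.8,"y":0,"z":0,"wx":0,"wy":0,"wz":0},{"gripper":32,"x":0,"y":0,"z":0,"wx":0,"wy":0,"wz":0}]'
python3 - <<'E'
from h import *
import cv2
st()
c=manip.capture("top"); cv2.imwrite("pics/top2.png",cv2.resize(c["img"][100:225,225:335,::-1],None,fx=4.8,fy=4.8,interpolation=cv2.INTER_CUBIC))
E
```

```text
time_s: 3.7
position: [0.4916, 0.0817, 0.1335]
ee_rot: [180.0, 0.0, 95.3]
force: [0.3, 0.1, -0.1]
gripper_width: 0.319
grasp_force: 0.0
time_s: 4.1
position: [0.4938, 0.0577, 0.1333]
ee_rot: [180.0, 0.0, 95.3]
force: [0.4, 0.7, -0.5]
gripper_width: 0.322
grasp_force: 0.0
t 4.1 hop [-0.0904  0.0656] z 0.13331869117211076 rot [1.79994334e+02 2.89230096e-02 9.52854410e+01] F [ 0.3592934   0.68955469 -0.47240481] w 0.3216081418084024 j [-26.  30.  23. 115. -18.  39.  14.]
```

View pics/top2.png

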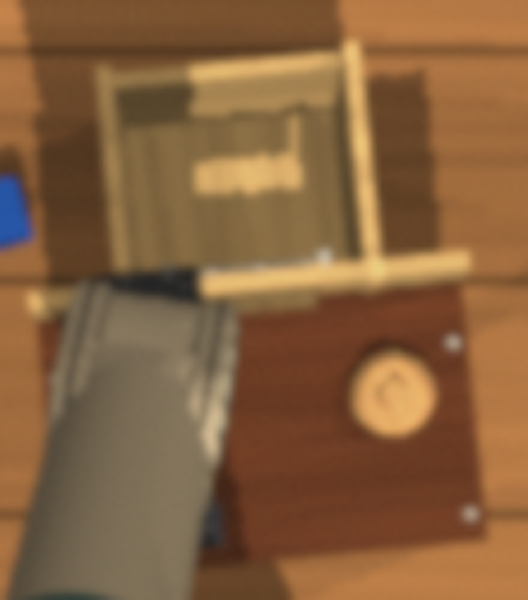

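The arm hides the block here. The rosette is unmoved at (393,393). I'll finish the sideways push, back off 4 cm, lift and look.

```bash
python3 -m creep '[{"gripper":32,"x":-0.8,"y":0,"z":0,"wx":0,"wy":0,"wz":0},{"gripper":32,"x":-0.8,"y":0,"z":0,"wx":0,"wy":0,"wz":0},{"gripper":32,"x":-0.8,"y":0,"z":0,"wx":0,"wy":0,"wz":0},{"gripper":32,"x":-0.6,"y":0,"z":0,"wx":0,"wy":0,"wz":0},{"gripper":32,"x":-0.4,"y":0,"z":0,"wx":0,"wy":0,"wz":0},{"gripper":32,"x":0,"y":0,"z":0,"wx":0,"wy":0,"wz":0},{"gripper":32,"x":0,"y":0,"z":0,"wx":0,"wy":0,"wz":0}]'
python3 -c "from h import *;st()"
python3 -m creep '[{"gripper":32,"x":3,"y":0,"z":0,"wx":0,"wy":0,"wz":0},{"gripper":32,"x":3,"y":0,"z":0,"wx":0,"wy":0,"wz":0},{"gripper":32,"x":0,"y":0,"z":-4,"wx":0,"wy":0,"wz":0},{"gripper":32,"x":0,"y":-4,"z":-4,"wx":0,"wy":0,"wz":0},{"gripper":32,"x":4,"y":-2,"z":0,"wx":0,"wy":0,"wz":0},{"gripper":32,"x":3,"y":-2,"z":0,"wx":0,"wy":0,"wz":0},{"gripper":32,"x":0,"y":-2,"z":0,"wx":0,"wy":0,"wz":0},{"gripper":32,"x":0,"y":0,"z":0,"wx":0,"wy":0,"wz":0}]'
python3 - <<'E'
from h import *
import cv2
st()
c=manip.capture("top"); cv2.imwrite("pics/top3.png",cv2.resize(c["img"][100:225,225:335,::-1],None,fx=4.8,fy=4.8,interpolation=cv2.INTER_CUBIC))
E
```

```text
time_s: 4.85
position: [0.4965, 0.0253, 0.1328]
ee_rot: [-179.9, 0.0, 95.4]
force: [-0.1, 0.1, 0.4]
gripper_width: 0.318
grasp_force: 0.0
t 4.85 hop [-0.0907  0.0331] z 0.13280728633968325 rot [-1.79939086e+02  2.49336575e-03  9.53848264e+01] F [-0.07057326  0.05346318  0.43343986] w 0.3178586888088332 j [-22.  30.  23. 115. -18.  39.  18.]
time_s: 5.65
position: [0.3865, 0.1465, 0.2082]
ee_rot: [-179.8, -0.0, 95.6]
force: [-1.2, -0.9, -0.0]
gripper_width: 0.322
grasp_force: 0.0
t 5.65 hop [-0.1888  0.1641] z 0.20822476362306377 rot [-1.79815827e+02 -1.41740368e-02  9.56076777e+01] F [-1.16653035 -0.86263168 -0.04078187] w 0.3215070077586796 j [-46.  16.  28. 121. -11.  45.  -6.]
```

View pics/top3.png

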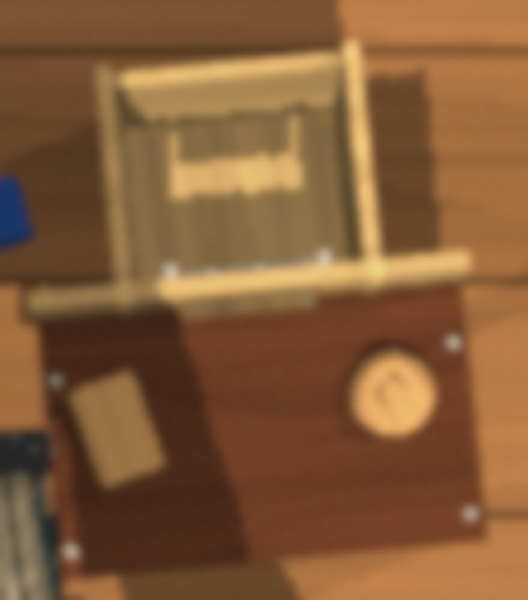

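The rosette is in place at (393,393). The block hasn't been pushed toward the mouth: its corners are now (68,390), (133,372), (166,466) and (107,489), about 20 mm further left. I suspect the open fingertips sit higher than the TCP, which is defined for shut fingers. I'll check by projecting the TCP into the wrist view.

```bash
cat >> h.py <<'E'
def proj(c,p):
    T=c["cam_to_world"]; q=T[:3,:3].T@(np.array(p)-T[:3,3]); return np.round([c["cx"]+c["fx"]*q[0]/-q[2], c["cy"]+c["fy"]*q[1]/q[2]],1)
def top(c,u,v,z): return H(ray(c,225+(u+.5)/4.8-.5,100+(v+.5)/4.8-.5,z))
E
python3 - <<'E'
from h import *
import cv2
t_=manip.capture("top"); print("block",[top(t_,u,v,.154) for u,v in((68,390),(133,372),(166,466),(107,489))])
c=manip.capture("wrist"); s=manip.read_state(); p=s["position"]
cv2.imwrite("pics/w2.png",cv2.resize(c["img"][150:350,150:370,::-1],None,fx=3,fy=3))
for dz in(0,.01,.02,.03):
    print(dz,[proj(c,[*(p[:2]+k*X),p[2]+dz]) for k in(-.015,.015)])
print("cam",c["cam_to_world"][:3,3]-p,c["cam_to_world"][:3,2])
E
```

```text
block [array([-0.0614,  0.1308]), array([-0.0532,  0.0852]), array([-0.1197,  0.0686]), array([-0.1316,  0.1103])]
0 [array([238.2, 219.6]), array([276.1, 219.6])]
0.01 [array([237.3, 223.9]), array([277., 224.])]
0.02 [array([236.3, 228.7]), array([278. , 228.8])]
0.03 [array([235.2, 234. ]), array([279.1, 234.1])]
cam [-0.00694919  0.06928229  0.20105476] [-0.02283304  0.23947316  0.97063446]
```

View pics/w2.png

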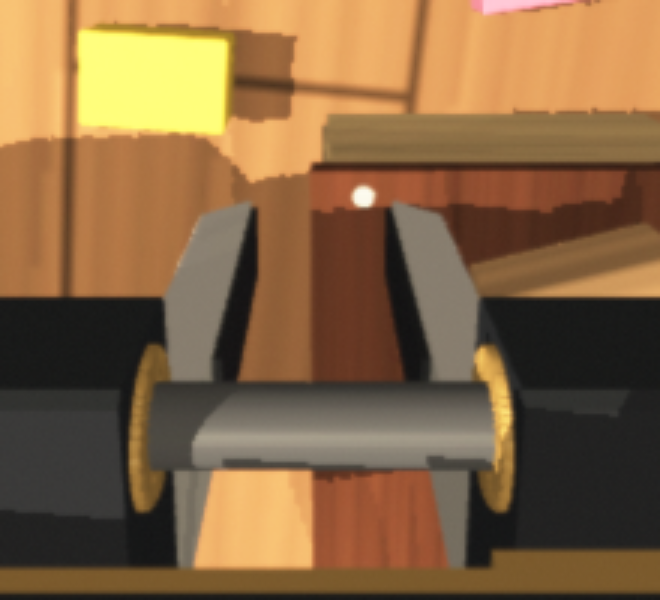

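The tips (233 and 280, row 218) agree with the projected TCP, so tip height isn't the cause. Next I'll check the TCP pose against known hopper points in this same view. The deck's near-left corner is at crop (312,163), i.e. pixel (254,204).

```bash
python3 - <<'E'
from h import *
import cv2
W=lambda x,y,z:[*(O+x*X+y*Y),z]
c=manip.capture("wrist")
print("deck corner",proj(c,W(-.19,.15,.12)),"block far-near top corner",proj(c,W(-.1316,.1103,.154)),proj(c,W(-.0614,.1308,.154)),proj(c,W(-.1316,.1103,.12)))
for n in("scene","top"):
    k=manip.capture(n); s=manip.read_state(); print(n,"tcp",proj(k,s["position"]))
    if n=="scene":
        i=k["img"][150:270,170:340,::-1]; cv2.imwrite("pics/sc4.png",cv2.resize(i,None,fx=4.5,fy=4.5,interpolation=cv2.INTER_CUBIC))
        print([proj(k,W(*q)) for q in((-.19,.15,.12),(-.1316,.1103,.154),(-.1197,.0686,.154))])
E
```

```text
deck corner [251.7 204.3] block far-near top corner [307.6 250. ] [377.4 231.5] [302.2 237.2]
scene tcp [240.  144.1]
[array([236.8, 166.3]), array([246.4, 169. ]), array([243.8, 176.5])]
top tcp [231.2 219. ]
```

View pics/sc4.png

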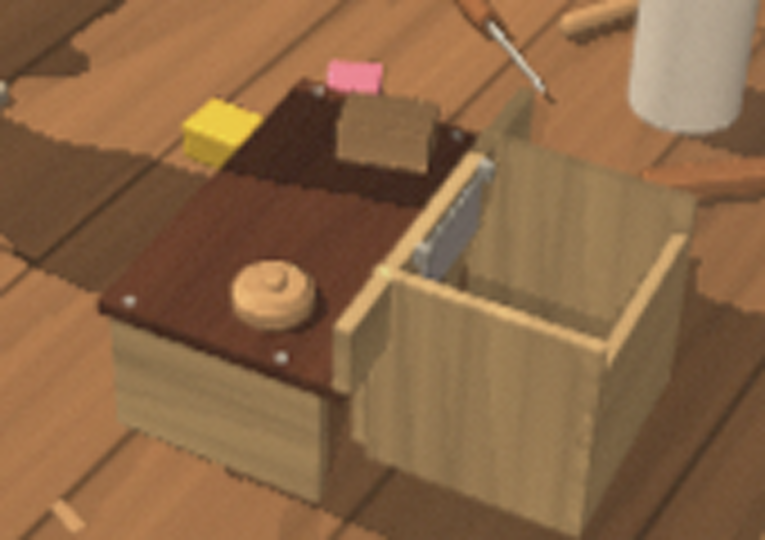

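The hopper, deck corner and rosette are all where I computed them, and the block lies flat at crop (385,135). The TCP pose is right too. So the block was probably pushed and then dragged or flung back by my fast retreat. I'll repeat the push, recording scene crops along the way, and retreat slowly.

```bash
cat >> h.py <<'E'
def snap(n):
    import cv2
    c=manip.capture("scene"); cv2.imwrite(f"pics/s_{n}.png",cv2.resize(c["img"][130:240,190:320,::-1],None,fx=2,fy=2,interpolation=cv2.INTER_CUBIC))
    st()
E
python3 -m creep '[{"gripper":32,"x":-0.9,"y":3,"z":0,"wx":0,"wy":0,"wz":0},{"gripper":32,"x":0,"y":3,"z":0,"wx":0,"wy":0,"wz":0},{"gripper":32,"x":0,"y":3.5,"z":0,"wx":0,"wy":0,"wz":0},{"gripper":32,"x":0,"y":0,"z":4,"wx":0,"wy":0,"wz":0},{"gripper":32,"x":0,"y":0,"z":3.5,"wx":0,"wy":0,"wz":0},{"gripper":32,"x":0,"y":0,"z":0,"wx":0,"wy":0,"wz":0},{"gripper":32,"x":0,"y":0,"z":0,"wx":0,"wy":0,"wz":0}]' >/dev/null
python3 -c "from h import *;snap('a')"
python3 -m creep '[{"gripper":32,"x":-0.6,"y":0,"z":0,"wx":0,"wy":0,"wz":0},{"gripper":32,"x":-0.6,"y":0,"z":0,"wx":0,"wy":0,"wz":0},{"gripper":32,"x":-0.6,"y":0,"z":0,"wx":0,"wy":0,"wz":0},{"gripper":32,"x":-0.6,"y":0,"z":0,"wx":0,"wy":0,"wz":0},{"gripper":32,"x":-0.6,"y":0,"z":0,"wx":0,"wy":0,"wz":0},{"gripper":32,"x":-0.6,"y":0,"z":0,"wx":0,"wy":0,"wz":0},{"gripper":32,"x":-0.6,"y":0,"z":0,"wx":0,"wy":0,"wz":0},{"gripper":32,"x":0,"y":0,"z":0,"wx":0,"wy":0,"wz":0}]' >/dev/null
python3 -c "from h import *;snap('b')"
python3 -m creep '[{"gripper":32,"x":-0.6,"y":0,"z":0,"wx":0,"wy":0,"wz":0},{"gripper":32,"x":-0.6,"y":0,"z":0,"wx":0,"wy":0,"wz":0},{"gripper":32,"x":-0.6,"y":0,"z":0,"wx":0,"wy":0,"wz":0},{"gripper":32,"x":-0.6,"y":0,"z":0,"wx":0,"wy":0,"wz":0},{"gripper":32,"x":-0.6,"y":0,"z":0,"wx":0,"wy":0,"wz":0},{"gripper":32,"x":-0.6,"y":0,"z":0,"wx":0,"wy":0,"wz":0},{"gripper":32,"x":-0.6,"y":0,"z":0,"wx":0,"wy":0,"wz":0},{"gripper":32,"x":0,"y":0,"z":0,"wx":0,"wy":0,"wz":0}]' >/dev/null
python3 - <<'E'
from h import *;snap('c')
import cv2
cv2.imwrite("pics/m1.png",np.hstack([cv2.imread(f"pics/s_{k}.png") for k in "abc"]))
E
```

```text
t 6.7 hop [-0.0896  0.1536] z 0.13462422557041276 rot [ 1.79916039e+02 -1.29693632e-03  9.53386810e+01] F [1.12751108 0.5604192  0.76395386] w 0.32140522503910696 j [-36.  30.  24. 113. -18.  40.   4.]
t 7.55 hop [-0.0907  0.1115] z 0.13360540060818035 rot [-1.79996708e+02  3.12284668e-03  9.53367554e+01] F [-0.91343142 -0.37323523  0.00899835] w 0.31855963612489707 j [-31.  30.  23. 114. -18.  40.   9.]
t 8.4 hop [-0.0907  0.0695] z 0.13364737843675698 rot [ 1.79998006e+02 -1.54666644e-04  9.53368918e+01] F [-0.10178428  0.60021671  0.2433742 ] w 0.31717865792970285 j [-26.  29.  23. 115. -18.  39.  13.]
```

View pics/m1.png

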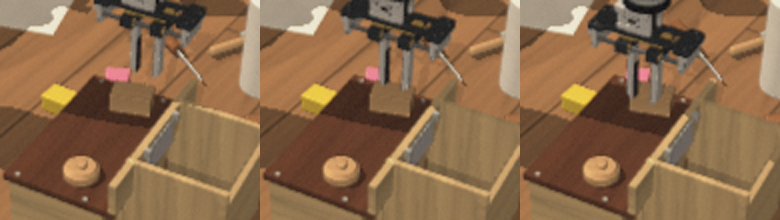

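The panels show the fingertips passing over the block's top: (133,88) in b, (135,100) in c. The block isn't moving, so the tips really are higher than the state says. I'll compare with the projected TCP.

```bash
python3 - <<'E'
from h import *
c=manip.capture("scene"); s=manip.read_state(); p=s["position"]
W=lambda x,y,z:[*(O+x*X+y*Y),z]
for z in(.1336,.15,.16,.17,.18): print(z,proj(c,[p[0],p[1],z])," panel px",(proj(c,[p[0],p[1],z])-[190,130])*2, [((proj(c,[*(p[:2]+k*X),z])-[190,130])*2).tolist() for k in(-.02,.02)])
print("block top corners panel",[((proj(c,W(*q))-[190,130])*2).tolist() for q in((-.1316,.1103,.154),(-.1197,.0686,.154),(-.0532,.0852,.154),(-.0614,.1308,.154))])
print("deck corners",[((proj(c,W(*q))-[190,130])*2).tolist() for q in((-.19,.15,.12),(-.19,-.15,.12))])
import cv2
cv2.imwrite("pics/c5.png",cv2.resize(c["img"][140:215,215:315,::-1],None,fx=8,fy=8,interpolation=cv2.INTER_CUBIC))
E
```

```text
0.1336 [251.5 183.6]  panel px [123.  107.2] [[112.39999999999998, 103.60000000000002], [133.79999999999995, 110.80000000000001]]
0.15 [251.6 179.7]  panel px [123.2  99.4] [[112.60000000000002, 96.0], [134.0, 103.0]]
0.16 [251.7 177.3]  panel px [123.4  94.6] [[112.80000000000001, 91.19999999999999], [134.20000000000005, 98.19999999999999]]
0.17 [251.8 174.9]  panel px [123.6  89.8] [[112.80000000000001, 86.39999999999998], [134.39999999999998, 93.39999999999998]]
0.18 [251.9 172.5]  panel px [123.8  85. ] [[113.0, 81.60000000000002], [134.60000000000002, 88.39999999999998]]
block top corners panel [[112.80000000000001, 78.0], [107.60000000000002, 93.0], [147.60000000000002, 99.19999999999999], [155.0, 83.60000000000002]]
deck corners [[93.60000000000002, 72.60000000000002], [2.1999999999999886, 171.39999999999998]]
```

View pics/c5.png

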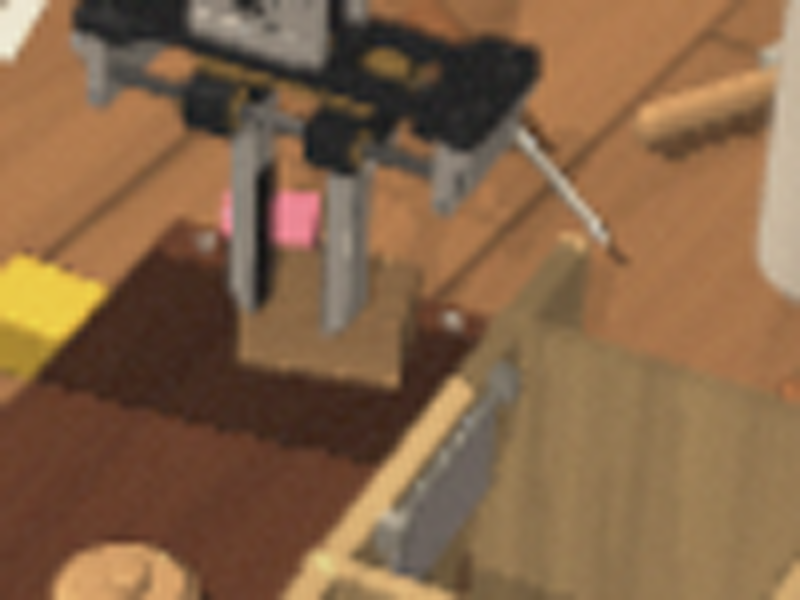

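The fingertips appear at (246,179) and (257,182), but they project to rows 182 and 185 for the reported height, and the scene view already projects about 2 px too high. So the real tips are about 20 mm above the reported TCP z, just brushing the block's top, which explains the dragging without turning. The wrist view agrees once the 8 mm half-width of the finger is allowed for. From here I'll aim about 20 mm lower and check contact by force, and I'll find the block by image code. First, back off and relocate it.

```bash
cat >> h.py <<'E'
import cv2
def block():
    c=manip.capture("top"); I=cv2.resize(c["img"][100:225,225:335],None,fx=4.8,fy=4.8,interpolation=cv2.INTER_CUBIC).astype(float)
    m=np.zeros(I.shape[:2],np.uint8); cv2.fillPoly(m,[np.array([[45,330],[462,293],[484,532],[66,568]])],1)
    M=((I[...,1]/I[...,0]>.62)&(I[...,0]>70)&(m>0)).astype(np.uint8)
    M=cv2.morphologyEx(M,cv2.MORPH_OPEN,np.ones((9,9)))
    for k in cv2.findContours(M,cv2.RETR_EXTERNAL,cv2.CHAIN_APPROX_NONE)[0]:
        if cv2.contourArea(k)<1500: continue
        q=np.array([top(c,u,v,.154) for u,v in cv2.boxPoints(cv2.minAreaRect(k))]); e=[q[1]-q[0],q[2]-q[1]]; L=max(e,key=np.linalg.norm)
        print("blob",q.mean(0).round(4),"size",[round(float(np.linalg.norm(d)),3) for d in e],"yaw",round(float(np.degrees(np.arctan(L[1]/L[0]))),1),"fill",round(cv2.contourArea(k)/np.prod(cv2.minAreaRect(k)[1]),2))
E
python3 -m creep '[{"gripper":32,"x":0,"y":0,"z":-4,"wx":0,"wy":0,"wz":0},{"gripper":32,"x":0,"y":-2,"z":-3.5,"wx":0,"wy":0,"wz":0},{"gripper":32,"x":3,"y":-3.5,"z":0,"wx":0,"wy":0,"wz":0},{"gripper":32,"x":3.5,"y":-3,"z":0,"wx":0,"wy":0,"wz":0},{"gripper":32,"x":3,"y":-1.5,"z":0,"wx":0,"wy":0,"wz":0},{"gripper":32,"x":0,"y":0,"z":0,"wx":0,"wy":0,"wz":0}]'
python3 -c "
from h import *;st();block()"
```

```text
time_s: 9.05
position: [0.3816, 0.1513, 0.2086]
ee_rot: [-179.9, -0.1, 95.9]
force: [0.4, -0.1, -0.5]
gripper_width: 0.318
grasp_force: 0.0
t 9.05 hop [-0.1933  0.1693] z 0.20858188479032425 rot [-1.79899743e+02 -1.27300588e-01  9.58648485e+01] F [ 0.42481902 -0.09513097 -0.5036502 ] w 0.3179852425795199 j [-46.  16.  27. 121. -10.  45.  -8.]
blob [-0.0849  0.1052] size [0.062, 0.095] yaw 14.4 fill 0.73
blob [-0.0835 -0.0906] size [0.062, 0.065] yaw -5.7 fill 0.79
```

```bash
python3 - <<'E'
from h import *
c=manip.capture("top"); I=c["img"]
# rows 172..206, cols 232..266 : brightness G
for v in range(168,210,2): print(v,' '.join(f"{I[v,u,0]:3d}/{I[v,u,1]:3d}" for u in range(232,266,2)))
E
```

```text
168 122/ 81  69/ 41  64/ 37  63/ 36  64/ 37  64/ 35  65/ 37  65/ 37  64/ 36  65/ 37  65/ 37  66/ 38  65/ 38  64/ 36  64/ 35  81/ 45 105/ 59
170 141/ 93  73/ 42  65/ 36  66/ 37  65/ 36  67/ 37  66/ 38  67/ 37  66/ 37  67/ 38  67/ 38  69/ 39  68/ 38  71/ 40  71/ 41  78/ 43 106/ 60
172 144/ 95  83/ 50  71/ 40  71/ 40  71/ 40  71/ 40  71/ 40  73/ 41  72/ 39  72/ 40  72/ 39  72/ 41  72/ 41  73/ 41  73/ 42  75/ 42  94/ 52
174 145/ 95  85/ 51  70/ 40  69/ 39  69/ 39  69/ 39  69/ 39  68/ 37  68/ 38  68/ 38  69/ 39  69/ 39  70/ 39  70/ 39  71/ 40  73/ 41  87/ 49
176 144/ 96  88/ 54  71/ 43  68/ 40  67/ 38  67/ 38  68/ 37  68/ 38  72/ 43  81/ 51  79/ 49  70/ 39  70/ 39  69/ 38  70/ 39  70/ 38  75/ 41
178 153/103 103/ 70 106/ 91  82/ 58  72/ 40  74/ 43  79/ 49  95/ 64 118/ 83 138/100 120/ 84  72/ 43  67/ 37  67/ 37  67/ 37  68/ 37  70/ 40
180 156/104 106/ 71  99/ 81  81/ 56  88/ 56 119/ 83 134/ 96 146/106 154/112 156/114 147/106  92/ 60  67/ 38  68/ 38  68/ 38  68/ 37  69/ 39
182 156/104 108/ 69  75/ 45  78/ 48 125/ 89 150/109 154/112 151/110 156/114 158/116 153/112 111/ 77  73/ 42  70/ 39  67/
[... 1139 characters left out ...]

200  72/ 61 132/ 89 119/ 71 104/ 59  91/ 51  65/ 36  70/ 42 112/ 80 131/ 95 113/ 80  91/ 61  80/ 49  75/ 42  74/ 42  74/ 42  73/ 40  73/ 41
202  85/ 72 142/ 97 121/ 73 103/ 58  89/ 50  63/ 35  63/ 36  73/ 45  79/ 49  74/ 42  71/ 40  69/ 39  68/ 37  68/ 38  69/ 39  69/ 38  70/ 39
204  80/ 70 133/ 93 121/ 74  98/ 55  86/ 48  65/ 37  65/ 37  68/ 38  68/ 38  67/ 37  69/ 40  69/ 39  68/ 38  69/ 39  68/ 38  69/ 38  70/ 39
206  71/ 65 112/ 80 115/ 71 104/ 58  93/ 51  70/ 39  69/ 39  69/ 39  69/ 40  70/ 39  70/ 38  71/ 40  71/ 40  73/ 41  72/ 41  72/ 41  73/ 40
208  58/ 58  75/ 59  94/ 57 111/ 62 100/ 56  75/ 42  73/ 41  73/ 41  73/ 41  74/ 42  74/ 41  73/ 41  73/ 41  73/ 41  72/ 40  73/ 40  71/ 41
```

```bash
sed -i 's/(I\[...,1\]\/I\[...,0\]>.62)&(I\[...,0\]>70)/(I[...,1]\/I[...,0]>.64)\&(I[...,1]>76)/; s/np.ones((9,9))/np.ones((17,17))/; s/\[45,330\]/[52,330]/; s/\[66,568\]/[74,568]/' h.py
python3 -c "from h import *;block()"
python3 -m creep '[{"gripper":32,"x":-1.7,"y":3.3,"z":0,"wx":0,"wy":0,"wz":0},{"gripper":32,"x":0,"y":3.5,"z":0,"wx":0,"wy":0,"wz":0},{"gripper":32,"x":0,"y":3.5,"z":0,"wx":0,"wy":0,"wz":0},{"gripper":32,"x":0,"y":0,"z":4,"wx":0,"wy":0,"wz":0},{"gripper":32,"x":0,"y":0,"z":3.5,"wx":0,"wy":0,"wz":0},{"gripper":32,"x":0,"y":0,"z":0.5,"wx":0,"wy":0,"wz":0},{"gripper":32,"x":0,"y":0,"z":0.5,"wx":0,"wy":0,"wz":0},{"gripper":32,"x":0,"y":0,"z":0,"wx":0,"wy":0,"wz":0}]'
python3 -c "from h import *;st()"
```

```text
blob [-0.0908  0.0995] size [0.047, 0.072] yaw 13.9 fill 0.92
blob [-0.0852 -0.0908] size [0.06, 0.06] yaw 84.7 fill 0.81
time_s: 10.0
position: [0.4896, 0.1395, 0.1243]
ee_rot: [179.9, 0.0, 95.3]
force: [-1.1, -0.2, 0.1]
gripper_width: 0.318
grasp_force: 0.0
t 10.0 hop [-0.0869  0.1474] z 0.12428155470969407 rot [1.79933875e+02 1.39190306e-03 9.53305654e+01] F [-1.09224195 -0.16627614  0.10882743] w 0.31838187220659087 j [-34.  31.  23. 113. -18.  39.   5.]
```

```bash
python3 -m creep '[{"gripper":32,"x":0,"y":0,"z":0.4,"wx":0,"wy":0,"wz":0},{"gripper":32,"x":0,"y":0,"z":0.4,"wx":0,"wy":0,"wz":0},{"gripper":32,"x":0,"y":0,"z":0,"wx":0,"wy":0,"wz":0}]'
python3 -m creep '[{"gripper":32,"x":0,"y":0,"z":0.4,"wx":0,"wy":0,"wz":0},{"gripper":32,"x":0,"y":0,"z":0,"wx":0,"wy":0,"wz":0}]'
```

```text
time_s: 10.3
position: [0.4887, 0.1402, 0.1159]
ee_rot: [180.0, -0.0, 95.4]
force: [-0.4, 0.1, -0.9]
gripper_width: 0.318
grasp_force: 0.0
time_s: 10.5
position: [0.4884, 0.1401, 0.1114]
ee_rot: [-180.0, 0.0, 95.4]
force: [0.2, 0.3, 0.2]
gripper_width: 0.316
grasp_force: 0.0
```

```bash
python3 -m creep '[{"gripper":32,"x":-0.7,"y":0,"z":0,"wx":0,"wy":0,"wz":0},{"gripper":32,"x":-0.7,"y":0,"z":0,"wx":0,"wy":0,"wz":0},{"gripper":32,"x":-0.7,"y":0,"z":0,"wx":0,"wy":0,"wz":0},{"gripper":32,"x":-0.7,"y":0,"z":0,"wx":0,"wy":0,"wz":0},{"gripper":32,"x":-0.7,"y":0,"z":0,"wx":0,"wy":0,"wz":0},{"gripper":32,"x":-0.7,"y":0,"z":0,"wx":0,"wy":0,"wz":0}]'
python3 -m creep '[{"gripper":32,"x":-0.7,"y":0,"z":0,"wx":0,"wy":0,"wz":0},{"gripper":32,"x":-0.7,"y":0,"z":0,"wx":0,"wy":0,"wz":0},{"gripper":32,"x":-0.7,"y":0,"z":0,"wx":0,"wy":0,"wz":0},{"gripper":32,"x":-0.7,"y":0,"z":0,"wx":0,"wy":0,"wz":0},{"gripper":32,"x":-0.7,"y":0,"z":0,"wx":0,"wy":0,"wz":0},{"gripper":32,"x":0,"y":0,"z":0,"wx":0,"wy":0,"wz":0}]'
python3 -m creep '[{"gripper":32,"x":1,"y":0,"z":0,"wx":0,"wy":0,"wz":0},{"gripper":32,"x":2,"y":0,"z":0,"wx":0,"wy":0,"wz":0},{"gripper":32,"x":2,"y":0,"z":-2,"wx":0,"wy":0,"wz":0},{"gripper":32,"x":0,"y":-3,"z":-4,"wx":0,"wy":0,"wz":0},{"gripper":32,"x":3,"y":-3,"z":-3,"wx":0,"wy":0,"wz":0},{"gripper":32,"x":3,"y":-4,"z":0,"wx":0,"wy":0,"wz":0},{"gripper":32,"x":0,"y":0,"z":0,"wx":0,"wy":0,"wz":0}]'
python3 -c "from h import *;st();block()"
```

```text
time_s: 11.1
position: [0.4927, 0.0975, 0.1117]
ee_rot: [180.0, -0.0, 95.4]
force: [0.5, 0.6, 0.6]
gripper_width: 0.32
grasp_force: 0.3
time_s: 11.7
position: [0.496, 0.0619, 0.1117]
ee_rot: [180.0, 0.0, 95.3]
force: [-0.0, -0.4, -0.6]
gripper_width: 0.317
grasp_force: 0.0
time_s: 12.4
position: [0.3812, 0.1672, 0.2006]
ee_rot: [-179.8, -0.2, 96.0]
force: [0.4, 0.3, -0.3]
gripper_width: 0.321
grasp_force: 0.0
t 12.4 hop [-0.1922  0.1852] z 0.20063641598831822 rot [-1.79757112e+02 -1.78534209e-01  9.59956844e+01] F [ 0.37631212  0.30710044 -0.28953182] w 0.3205777813889755 j [-48.  17.  27. 121. -11.  44.  -8.]
blob [-0.0984  0.0373] size [0.05, 0.078] yaw -1.0 fill 0.91
blob [-0.0852 -0.0908] size [0.06, 0.06] yaw 84.7 fill 0.81
```

The push works now: the block is square with the hopper at y = 37 mm, and the rosette hasn't moved. I'll push the remaining 38 mm.

```bash
python3 -m creep '[{"gripper":32,"x":-3,"y":3,"z":0,"wx":0,"wy":0,"wz":0},{"gripper":32,"x":-3,"y":3,"z":0,"wx":0,"wy":0,"wz":0},{"gripper":32,"x":-3,"y":3.4,"z":0,"wx":0,"wy":0,"wz":0},{"gripper":32,"x":0,"y":0,"z":4,"wx":0,"wy":0,"wz":0},{"gripper":32,"x":0,"y":0,"z":3,"wx":0,"wy":0,"wz":0},{"gripper":32,"x":0,"y":0,"z":1.9,"wx":0,"wy":0,"wz":0},{"gripper":32,"x":0,"y":0,"z":0,"wx":0,"wy":0,"wz":0},{"gripper":32,"x":0,"y":0,"z":0,"wx":0,"wy":0,"wz":0}]'
python3 -c "from h import *;st()"
```

```text
time_s: 13.25
position: [0.4899, 0.0811, 0.1114]
ee_rot: [-180.0, 0.0, 95.3]
force: [0.8, -1.0, -0.4]
gripper_width: 0.319
grasp_force: 0.0
t 13.25 hop [-0.0921  0.0893] z 0.11140513252273614 rot [-1.79981968e+02  3.43336524e-02  9.53446280e+01] F [ 0.78301993 -1.01718074 -0.35701107] w 0.31915809396466305 j [-28.  32.  23. 116. -20.  36.  13.]
```

```bash
python3 -m creep '[{"gripper":32,"x":-0.7,"y":0,"z":0,"wx":0,"wy":0,"wz":0},{"gripper":32,"x":-0.8,"y":0,"z":0,"wx":0,"wy":0,"wz":0},{"gripper":32,"x":-0.7,"y":0,"z":0,"wx":0,"wy":0,"wz":0},{"gripper":32,"x":-0.7,"y":0,"z":0,"wx":0,"wy":0,"wz":0},{"gripper":32,"x":-0.7,"y":0,"z":0,"wx":0,"wy":0,"wz":0},{"gripper":32,"x":-0.7,"y":0,"z":0,"wx":0,"wy":0,"wz":0},{"gripper":32,"x":-0.7,"y":0,"z":0,"wx":0,"wy":0,"wz":0},{"gripper":32,"x":-0.7,"y":0,"z":0,"wx":0,"wy":0,"wz":0}]'
python3 -m creep '[{"gripper":32,"x":0,"y":0,"z":0,"wx":0,"wy":0,"wz":0},{"gripper":32,"x":1,"y":0,"z":0,"wx":0,"wy":0,"wz":0},{"gripper":32,"x":2,"y":0,"z":0,"wx":0,"wy":0,"wz":0},{"gripper":32,"x":2,"y":0,"z":-3,"wx":0,"wy":0,"wz":0},{"gripper":32,"x":2,"y":-3,"z":-3,"wx":0,"wy":0,"wz":0},{"gripper":32,"x":4,"y":-3,"z":-3,"wx":0,"wy":0,"wz":0},{"gripper":32,"x":4,"y":-3,"z":0,"wx":0,"wy":0,"wz":0},{"gripper":32,"x":0,"y":0,"z":0,"wx":0,"wy":0,"wz":0}]'
python3 -c "from h import *;st();block()"
```

```text
time_s: 14.05
position: [0.4946, 0.0243, 0.1114]
ee_rot: [-180.0, -0.0, 95.4]
force: [0.5, -0.1, 0.0]
gripper_width: 0.319
grasp_force: 0.2
time_s: 14.85
position: [0.3905, 0.1671, 0.1973]
ee_rot: [-179.8, -0.2, 96.1]
force: [-0.0, -0.1, -0.3]
gripper_width: 0.324
grasp_force: 0.0
t 14.85 hop [-0.1829  0.1843] z 0.19734106313082847 rot [-179.81884092   -0.20873944   96.11797512] F [-0.02890089 -0.07315433 -0.29051737] w 0.32383389167076837 j [-48.  18.  28. 120. -13.  44.  -6.]
blob [-0.099  0.001] size [0.053, 0.078] yaw -1.5 fill 0.94
blob [-0.0852 -0.0908] size [0.06, 0.06] yaw 84.7 fill 0.81
```

```bash
python3 -m creep '[{"gripper":20,"x":0,"y":0,"z":-1,"wx":0,"wy":0,"wz":-8.2},{"gripper":20,"x":0,"y":0,"z":-1,"wx":0,"wy":0,"wz":-8.2},{"gripper":20,"x":0,"y":0,"z":0,"wx":0,"wy":0,"wz":-8.2},{"gripper":20,"x":0,"y":0,"z":0,"wx":0,"wy":0,"wz":-8.2},{"gripper":20,"x":0,"y":0,"z":0,"wx":0,"wy":0,"wz":-8.2},{"gripper":20,"x":0,"y":0,"z":0,"wx":0,"wy":0,"wz":-8.2},{"gripper":20,"x":0,"y":0,"z":0,"wx":0,"wy":0,"wz":-8.2},{"gripper":20,"x":0,"y":0,"z":0,"wx":0,"wy":0,"wz":-8.2}]'
python3 -m creep '[{"gripper":20,"x":0,"y":0,"z":0,"wx":0,"wy":0,"wz":-8.2},{"gripper":20,"x":0,"y":0,"z":0,"wx":0,"wy":0,"wz":-8.2},{"gripper":20,"x":0,"y":0,"z":0,"wx":0,"wy":0,"wz":-8.1},{"gripper":20,"x":0,"y":0,"z":0,"wx":0,"wy":0,"wz":0},{"gripper":20,"x":0,"y":0,"z":0,"wx":0,"wy":0,"wz":0}]'
python3 -c "from h import *;st()"
```

```text
time_s: 15.7
position: [0.3963, 0.1598, 0.2169]
ee_rot: [-180.0, -0.0, 161.2]
force: [-0.3, -0.1, 0.6]
gripper_width: 0.196
grasp_force: 0.0
time_s: 16.2
position: [0.3961, 0.16, 0.217]
ee_rot: [-180.0, -0.0, -174.8]
force: [0.1, -0.3, -0.5]
gripper_width: 0.2
grasp_force: 0.0
t 16.2 hop [-0.178   0.1766] z 0.21700793042673072 rot [-1.79990632e+02 -1.68453907e-02 -1.74779906e+02] F [ 0.06406517 -0.27224754 -0.49181346] w 0.19993158151772378 j [-32.  15.   8. 118.  -3.  47.  73.]
```

```bash
python3 -m creep '[{"gripper":20,"x":-0.8,"y":-4,"z":0,"wx":0,"wy":0,"wz":0},{"gripper":20,"x":0,"y":-4.5,"z":0,"wx":0,"wy":0,"wz":0},{"gripper":20,"x":0,"y":-4.5,"z":0,"wx":0,"wy":0,"wz":0},{"gripper":20,"x":0,"y":-4.5,"z":0,"wx":0,"wy":0,"wz":0},{"gripper":20,"x":0,"y":0,"z":4,"wx":0,"wy":0,"wz":0},{"gripper":20,"x":0,"y":0,"z":2,"wx":0,"wy":0,"wz":0},{"gripper":20,"x":0,"y":0,"z":0,"wx":0,"wy":0,"wz":0},{"gripper":20,"x":0,"y":0,"z":0,"wx":0,"wy":0,"wz":0}]'
python3 -c "from h import *;st()"
```

```text
time_s: 17.0
position: [0.4207, -0.013, 0.1574]
ee_rot: [-180.0, -0.0, -174.6]
force: [0.1, -0.7, 0.4]
gripper_width: 0.2
grasp_force: 0.0
t 17.0 hop [-0.1698  0.0021] z 0.15740110001052335 rot [-1.79989508e+02 -2.35874250e-02 -1.74590559e+02] F [ 0.09941346 -0.70464488  0.38447961] w 0.20016503536798846 j [-10.  20.  11. 124.  -6.  37. 100.]
```

```bash
python3 -m creep '[{"gripper":20,"x":0,"y":0,"z":3,"wx":0,"wy":0,"wz":0},{"gripper":20,"x":0,"y":0,"z":1.6,"wx":0,"wy":0,"wz":0},{"gripper":20,"x":0,"y":0,"z":0,"wx":0,"wy":0,"wz":0},{"gripper":20,"x":-0.8,"y":0,"z":0,"wx":0,"wy":0,"wz":0},{"gripper":20,"x":-0.8,"y":0,"z":0,"wx":0,"wy":0,"wz":0},{"gripper":20,"x":-0.8,"y":0,"z":0,"wx":0,"wy":0,"wz":0},{"gripper":20,"x":-0.8,"y":0,"z":0,"wx":0,"wy":0,"wz":0},{"gripper":20,"x":-0.8,"y":0,"z":0,"wx":0,"wy":0,"wz":0}]'
python3 -m creep '[{"gripper":20,"x":-0.8,"y":0,"z":0,"wx":0,"wy":0,"wz":0},{"gripper":20,"x":-0.8,"y":0,"z":0,"wx":0,"wy":0,"wz":0},{"gripper":20,"x":-0.8,"y":0,"z":0,"wx":0,"wy":0,"wz":0},{"gripper":20,"x":-0.6,"y":0,"z":0,"wx":0,"wy":0,"wz":0},{"gripper":20,"x":0,"y":0,"z":0,"wx":0,"wy":0,"wz":0}]'
python3 -c "from h import *;st()"
```

```text
time_s: 17.8
position: [0.4612, -0.009, 0.1115]
ee_rot: [180.0, 0.0, -174.5]
force: [0.3, 0.1, -0.4]
gripper_width: 0.199
grasp_force: 0.2
time_s: 18.3
position: [0.4913, -0.0061, 0.1111]
ee_rot: [-180.0, 0.1, -174.5]
force: [0.6, -0.5, -0.3]
gripper_width: 0.199
grasp_force: 0.0
t 18.3 hop [-0.0989  0.0024] z 0.1111262923760385 rot [-1.79994646e+02  5.22458184e-02 -1.74497736e+02] F [ 0.60172304 -0.46354759 -0.34965142] w 0.19914061786795614 j [ -9.  30.  10. 116.  -8.  34. 101.]
```

```bash
python3 -m creep '[{"gripper":20,"x":-0.6,"y":0,"z":0,"wx":0,"wy":0,"wz":0},{"gripper":20,"x":-0.6,"y":0,"z":0,"wx":0,"wy":0,"wz":0},{"gripper":20,"x":-0.6,"y":0,"z":0,"wx":0,"wy":0,"wz":0},{"gripper":20,"x":-0.6,"y":0,"z":0,"wx":0,"wy":0,"wz":0},{"gripper":20,"x":-0.6,"y":0,"z":0,"wx":0,"wy":0,"wz":0},{"gripper":20,"x":-0.6,"y":0,"z":0,"wx":0,"wy":0,"wz":0},{"gripper":20,"x":-0.6,"y":0,"z":0,"wx":0,"wy":0,"wz":0}]'
python3 -m creep '[{"gripper":20,"x":-0.6,"y":0,"z":0,"wx":0,"wy":0,"wz":0},{"gripper":20,"x":-0.6,"y":0,"z":0,"wx":0,"wy":0,"wz":0},{"gripper":20,"x":-0.5,"y":0,"z":0,"wx":0,"wy":0,"wz":0},{"gripper":20,"x":0,"y":0,"z":0,"wx":0,"wy":0,"wz":0},{"gripper":20,"x":0,"y":0,"z":0,"wx":0,"wy":0,"wz":0}]'
python3 -c "from h import *;st()"
```

```text
time_s: 19.0
position: [0.5319, -0.0022, 0.1111]
ee_rot: [180.0, -0.1, -174.5]
force: [-2.2, -0.6, 1.2]
gripper_width: 0.195
grasp_force: 0.8
time_s: 19.5
position: [0.5492, -0.0005, 0.1111]
ee_rot: [-180.0, 0.0, -174.5]
force: [-0.4, -0.4, 0.0]
gripper_width: 0.198
grasp_force: 0.0
t 19.5 hop [-0.0407  0.0025] z 0.11114743442005384 rot [-1.79997796e+02  2.11614341e-02 -1.74503086e+02] F [-0.38106846 -0.35409751  0.01314795] w 0.19779170496935358 j [ -9.  34.  10. 108.  -8.  39. 101.]
```

```bash
python3 -m creep '[{"gripper":20,"x":2,"y":0,"z":0,"wx":0,"wy":0,"wz":0},{"gripper":20,"x":3,"y":0,"z":0,"wx":0,"wy":0,"wz":0},{"gripper":20,"x":4,"y":0,"z":0,"wx":0,"wy":0,"wz":0},{"gripper":20,"x":3,"y":0,"z":-2,"wx":0,"wy":0,"wz":0},{"gripper":20,"x":0,"y":0,"z":-4,"wx":0,"wy":0,"wz":0},{"gripper":20,"x":0,"y":0,"z":-4,"wx":0,"wy":0,"wz":0},{"gripper":20,"x":0,"y":4,"z":0,"wx":0,"wy":0,"wz":0},{"gripper":20,"x":0,"y":4,"z":0,"wx":0,"wy":0,"wz":0}]'
python3 -m creep '[{"gripper":20,"x":0,"y":4.5,"z":0,"wx":0,"wy":0,"wz":0},{"gripper":20,"x":0,"y":4.5,"z":0,"wx":0,"wy":0,"wz":0},{"gripper":20,"x":0,"y":0,"z":0,"wx":0,"wy":0,"wz":0},{"gripper":20,"x":0,"y":0,"z":0,"wx":0,"wy":0,"wz":0}]'
python3 - <<'E'
from h import *
st();block()
a=cv2.imread("pics/top0.png").astype(int); b=manip.capture("top")["img"][:,:,::-1].astype(int)
d=np.abs(a-b).sum(2)
print("diff bin, G now / before")
for v in range(106,162,3): print(v,' '.join(f"{b[v,u,1]:3d}/{a[v,u,1]:3d}" for u in range(248,304,4)))
s0=cv2.imread("pics/scene0.png").astype(int); s1=manip.capture("scene")["img"][:,:,::-1].astype(int)
# flap region in scene view (full px of flap ~ x262-280,y186-212)
print("flap diff",np.abs(s0-s1).sum(2)[184:214:3,258:284:3])
E
```

```text
time_s: 20.3
position: [0.4229, 0.0679, 0.2129]
ee_rot: [180.0, 0.3, -174.7]
force: [-0.1, -0.1, -0.6]
gripper_width: 0.2
grasp_force: 0.0
time_s: 20.7
position: [0.4128, 0.1578, 0.2112]
ee_rot: [-180.0, -0.0, -174.4]
force: [0.4, 0.3, -0.0]
gripper_width: 0.201
grasp_force: 0.0
t 20.7 hop [-0.1616  0.1729] z 0.21117734783425138 rot [-1.79989590e+02 -4.98524349e-03 -1.74350083e+02] F [ 0.43866229  0.34885931 -0.0109696 ] w 0.20077643265981482 j [-31.  17.   9. 117.  -4.  47.  75.]
blob [-0.0852 -0.0908] size [0.06, 0.06] yaw 84.7 fill 0.81
diff bin, G now / before
106  81/ 82  80/ 79  79/ 81  79/ 79  79/ 80  79/ 79  78/ 79  81/ 81  81/ 82  81/ 82  80/ 81  81/ 81 102/103 125/126
109  71/ 71  70/ 70  69/ 69  69/ 70  69/ 70  70/ 69  69/ 69  68/ 70  69/ 69  68/ 70  72/ 72  75/ 75 135/136 129/128
112  77/ 84  75/ 76  76/ 78  79/ 83  92/ 92 105/105 120/121 135/135 153/154 165/165 173/173 169/170 159/159 150/150
115 117/170 112/169 116/175 153/187 187/186 186/185 182/183 171/172 161/163 153/154 145/147 138/139 128/128 157/157
118 115/179  91/159  85/152 129/144 140/141 138/138 136/137 136/1
[... 1375 characters left out ...]
104 105/107 114/116 121/122 124/125 146/146 190/190 147/148 160/161
157  83/118 105/141 111/124 126/187 127/155 171/172 175/177 182/183 192/192 196/197 197/198 194/193 187/188 179/180
160 120/194 128/213 123/191 121/192 131/189 183/184 171/172 157/161 142/149 137/139 131/131 120/121 110/110 104/105
flap diff [[215 212  76  59  52 118 167  11   6]
 [165 109   7   7   1 175  34  42   6]
 [196 113  14   7   7   8   3   2   3]
 [ 43   5  17   5   3   7   4  10  10]
 [ 55  47  20  14   3   8   2   3   2]
 [ 56  28  11   2   4   4   8   6  14]
 [ 12   9  13   6   2  11  12   4   2]
 [ 17  10  11   2   4  11  17   3  15]
 [ 12   4   6   6   3   3  13  10   3]
 [  6  21   8   1   3   2   3   5   2]]
```

The deck is empty apart from the unmoved rosette, and the flap region matches the start picture. The block doesn't show in the bin from above, though. It may be standing on end just behind the sill, hidden by the face board, so I'll check with the wrist camera from over the bin.

```bash
python3 -m creep '[{"gripper":20,"x":0,"y":0,"z":-2,"wx":0,"wy":0,"wz":8.2},{"gripper":20,"x":0,"y":0,"z":-2,"wx":0,"wy":0,"wz":8.2},{"gripper":20,"x":0,"y":0,"z":-2,"wx":0,"wy":0,"wz":8.2},{"gripper":20,"x":0,"y":0,"z":-2,"wx":0,"wy":0,"wz":8.2},{"gripper":20,"x":0,"y":0,"z":0,"wx":0,"wy":0,"wz":8.2},{"gripper":20,"x":0,"y":0,"z":0,"wx":0,"wy":0,"wz":8.2},{"gripper":20,"x":0,"y":0,"z":0,"wx":0,"wy":0,"wz":8.2},{"gripper":20,"x":0,"y":0,"z":0,"wx":0,"wy":0,"wz":8.2}]'
python3 -m creep '[{"gripper":20,"x":0,"y":0,"z":0,"wx":0,"wy":0,"wz":8.2},{"gripper":20,"x":0,"y":0,"z":0,"wx":0,"wy":0,"wz":8.2},{"gripper":20,"x":0,"y":0,"z":0,"wx":0,"wy":0,"wz":8.1},{"gripper":20,"x":-3,"y":3.4,"z":0,"wx":0,"wy":0,"wz":0},{"gripper":20,"x":-3,"y":3.4,"z":0,"wx":0,"wy":0,"wz":0},{"gripper":20,"x":-3,"y":3.4,"z":0,"wx":0,"wy":0,"wz":0},{"gripper":20,"x":-3,"y":3.4,"z":0,"wx":0,"wy":0,"wz":0},{"gripper":20,"x":-3,"y":3.4,"z":0,"wx":0,"wy":0,"wz":0}]'
python3 -m creep '[{"gripper":20,"x":-3,"y":3.4,"z":0,"wx":0,"wy":0,"wz":0},{"gripper":20,"x":-3,"y":3.4,"z":0,"wx":0,"wy":0,"wz":0},{"gripper":20,"x":-3,"y":3.4,"z":0,"wx":0,"wy":0,"wz":0},{"gripper":20,"x":0,"y":0,"z":0,"wx":0,"wy":0,"wz":0},{"gripper":20,"x":0,"y":0,"z":0,"wx":0,"wy":0,"wz":0}]'
python3 - <<'E'
from h import *
st(); c=manip.capture("wrist"); cv2.imwrite("pics/w9.png",c["img"][:,:,::-1])
W=lambda x,y,z:[*(O+x*X+y*Y),z]
print("cam",H(c["cam_to_world"][:3,3]),c["cam_to_world"][2,3])
for z in (.076,.006):
  print("z",z,"rows y .075..-.075, cols x 0..0.14")
  for y in np.arange(.075,-.08,-.015):
    o=[]
    for x in np.arange(0,.145,.01):
        u,v=proj(c,W(x,y,z)).astype(int); o.append("%3d"%c["img"][v,u,1] if 0<=u<512 and 0<=v<384 else " - ")
    print(round(y,3),' '.join(o))
E
```

```text
time_s: 21.65
position: [0.4133, 0.1555, 0.2913]
ee_rot: [-180.0, 0.0, 119.4]
force: [-0.0, -0.2, -0.1]
gripper_width: 0.203
grasp_force: 0.0
time_s: 22.45
position: [0.5975, 0.0207, 0.2911]
ee_rot: [-180.0, 0.0, 95.2]
force: [1.6, 0.5, -0.2]
gripper_width: 0.199
grasp_force: 0.0
time_s: 22.95
position: [0.7059, -0.0591, 0.29]
ee_rot: [-179.9, 0.0, 95.2]
force: [-0.6, 0.8, -0.5]
gripper_width: 0.2
grasp_force: 0.0
t 22.95 hop [ 0.1098 -0.0706] z 0.2900019154614642 rot [-1.79877603e+02  2.60743753e-02  9.51508002e+01] F [-0.58230364  0.77812889 -0.48839453] w 0.2000817209485619 j [-11.  39.  27.  68. -17.  77.  20.]
cam [ 0.1109 -0.0011] 0.49102538472841306
z 0.076 rows y .075..-.075, cols x 0..0.14
0.075 124 132 121 125 129 124 120 122 130 132 136 131  99  97  88
0.06  94 145 149 149 150 150 151 151 152 151 153 152 152 152 152
0.045 109 142 141 141 139 139 137 136 135 142 143 142 142 143 150
0.03 106 153 153 153 153 153 152 153 151 151 151 151 152 151 151
0.015 125 136 116  76 137 137 138 148 150 152 150 151 151 151 151
0.0 116 136 117  78 149 150 150 150 150 147 148 227 148 146 147

[... 400 characters left out ...]
1 141 147 146 146 146 146 147 147 146 146
0.06 149 149 147 147 145 144 143 142 140 139 137 142 141 141 139
0.045 138 139 139 138 148 149 150 149 150 149 150 151 152 152 152
0.03 148 149 149 149 149 149 151 150 149 148 147 147 146 147 148
0.015 139  76  92 142 144 145 146 147 147 148 147 148 149 151 149
0.0 132  80  84 151 150 150 149 149 148 148 151 227 148 147 146
-0.015 131  80 109 146 156 158 157 159 160 160 245 245 163 161 161
-0.03 131 154 160 160 157 158 157 158 158 155 242 242 157 152 153
-0.045 163 162 162 161 160 160 159 158 157 156 242 241 159 152 153
-0.06 161 160 158 159 157 157 155 155 155 153 154 151 152 149 148
-0.075 155 155 155 154 153 152 153 152 150 150 148 148 146 146 152
```

The wrist view shows a distinct upright body at hopper x up to about 20 mm and y from -20 to 20 mm, with darker sides below a pale top. That fits the block standing on end on the bin floor (centre about 41 mm up), with the flap shut and the arm clear of everything.

```bash
python3 -c "
from cell import manip
print(manip.finish_job())"
```

```text
the job is handed in; nothing more can be done
None
```

I handed the job in, and no verdict came back. My last images show the block standing on end in the bin just behind the sill, the flap looks shut, and the rosette is where it was; the arm is clear. An early pass with the fingers set too high brushed the block about 20 mm the wrong way before I corrected it.

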